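Hang the safety padlocks back on the lock-out station in issue order

ROBOT

A 6-joint arm with a two-finger parallel gripper is mounted at the origin on the work surface. World frame = base frame: x ahead of the robot, y to its left, z up, the work surface at z = 0. Lengths are in m, angles in rad, forces in N, time in s.
With the tool pointing down it reaches from about 0.325 to 1 m from the base axis. Payload 5.1 kg.
Tool frame: the origin (TCP) lies midway between the tips of the shut fingers; the grasp point (between the pads) lies 19 mm behind it (arm.hold_point_z is the distance from the TCP to the grasp point, in m); z points along the fingers, y is the line along which they close (so a half turn about z gives the same grasp; the last joint's range is limited). The gripper opens to 85 mm and grips with 20 to 120 N. Pads are 22 mm wide; open, the fingers measure 114 mm over their backs; the gripper's body (76 mm by 85 mm) begins 54 mm behind the grasp point. The pads swing forward as they close: fully open they stand 13 mm farther back than shut.
Start: joints at [1.188, 0.124, 1.65, -0, 1.367, -0.083], TCP at [0.192, 0.621, 0.231] pointing down, gripper open.
Joint ranges: [-2.61, 2.61], [-1.02, 2.33], [0.03, 2.71], [-1.35, 4.49], [0.32, 2.68], [-2.91, 2.91]. Speed limits (rad/s): [2.57, 2.57, 3.14, 3.14, 3.14, 3.14].

INTERFACE

Orientations are given as a rotation vector (axis times angle).
In Python, from station import status, imaging, job, arm gives the robot as it stands.
- The arm moves only by the shell command python3 -m inch 'ROWS'. ROWS is JSON, a list of rows, each a list of 7 numbers: the turn, a rotation vector about the tool's x, y, z in rad, then the shift along the tool's x, y, z in m, then the gripper's target within -1 to 1 (shut at 1, half-way at 0, fully open at -1). In form: [[rx, ry, rz, x, y, z, claw], ...]. A call has 1 to 8 rows; each row shifts and turns the commanded pose from where the row before left it, along the tool's axes as they then stand; what a row does not reach is not made up. A row lasts 1/12 s, in which the tool goes at most 41.7 mm and 7.16 degrees, less where a joint would pass 70% of its speed; a pose out of reach is approached as far as the arm can. A call is refused whole if a number of a shift passes 0.0417 or a number of a turn 0.125, either way. A call with a gripper value outside its range is refused whole. The fingers move at their own pace and stop on an object; the grip force is fixed at half the most. Time passes only in rows, so rows that do not move let the fingers close. It gives the time, the measured TCP pose, the force, the opening and the grip force at its end, in the units of the state.
- status.get_obs(): the state, without advancing time (a new reading comes with each control period).
- imaging.get_image(name): name is "side" or "top"; returns (picture, depth): 420x560x3 uint8, blue, green, red; 420x560 float32, m along the optical axis (not along the pixel's ray), 0 where there is no reading.
- imaging.camera_model(name): a dict with "fx", "fy", "cx", "cy" (pixels), "rvec" (rotation vector, rad) and "tvec" (3), from world to camera coordinates, as OpenCV has them. Camera axes: x right, y down, z forward; pixel columns grow to the right and rows downward; lengths in m; the calibration is good to about 2 mm. A picture is of the moment at which its call begins. camera_model takes no time and is no camera call.
- job.job_done(): hands the job in; it is judged then, once.
The state is a dict: "t": time; "joints": joint angles; "joint_vel": joint speeds; "tau": joint torques, N m; "tcp_pos": TCP position; "tool_rot": TCP orientation; "contact_force": force on the tool from outside, world axes, zero at the start; "moment": the same for the moment, N m; "gripper_width": opening from 0.0 (shut) to 1.0 (fully open); "gripper_force": force on a finger pad.
Only numpy, scipy, OpenCV 4.12 (cv2) and the standard library are available. Lean on these libraries where they do the work, as an engineer would, in place of code of your own. Each camera call takes 0.05 s, during which the arm holds its last target. There are 200 camera calls.

TASK

The three long-shackle safety padlocks are back from the job: hang them by their shackles on the long hook of the yellow lock-out station, one at a time, so that they can be issued again from the front. The lead's red one goes on first, at the back near the board, then the blue one, then the green one in front, each close up to the one behind it (no more than a finger's breadth between them), hanging upright and still. Do not let a padlock fall over, and leave the other tools on the bench where they lie.

Things in the scene. Friction and masses are not known exactly. Their poses are not given: they have to be found in the camera images.
- red_mid (a point): Centre of the red safety padlock, half-way up: 69 mm above its underside and below its top (138 mm tall, 0.14 to 0.28 kg). Red plastic body 24 mm deep (own x) x 44 mm wide (own y) x 52 mm high, a shut U-shaped steel shackle on top. Own z up. It starts standing upright on the bench; front and back are alike.
- red_bow (a point): Underside of the bow of the red padlock's shackle, where it bears on a hook: 60 mm above red_mid on own z; axes the same. The shackle is 9 mm bar: two legs side by side along own y, 41 mm over their outsides, 23 mm between, straight to 48 mm above red_mid, then half-round. Pinch the legs along own y from above, just under the bow: a hook passes between the fingers.
- red_lock: The red padlock again; origin at the centre of its underside, same axes.
- blue_mid (a point): Centre of the blue safety padlock, half-way up: 69 mm above its underside and below its top (138 mm tall, 0.14 to 0.28 kg). Blue plastic body 24 mm deep (own x) x 44 mm wide (own y) x 52 mm high, a shut U-shaped steel shackle on top. Own z up. It starts standing upright on the bench; front and back are alike.
- blue_bow (a point): Underside of the bow of the blue padlock's shackle, where it bears on a hook: 60 mm above blue_mid on own z; axes the same. The shackle is 9 mm bar: two legs side by side along own y, 41 mm over their outsides, 23 mm between, straight to 48 mm above blue_mid, then half-round. Pinch the legs along own y from above, just under the bow: a hook passes between the fingers.
- blue_lock: The blue padlock again; origin at the centre of its underside, same axes.
- green_mid (a point): Centre of the green safety padlock, half-way up: 69 mm above its underside and below its top (138 mm tall, 0.14 to 0.28 kg). Green plastic body 24 mm deep (own x) x 44 mm wide (own y) x 52 mm high, a shut U-shaped steel shackle on top. Own z up. It starts standing upright on the bench; front and back are alike.
- green_bow (a point): Underside of the bow of the green padlock's shackle, where it bears on a hook: 60 mm above green_mid on own z; axes the same. The shackle is 9 mm bar: two legs side by side along own y, 41 mm over their outsides, 23 mm between, straight to 48 mm above green_mid, then half-round. Pinch the legs along own y from above, just under the bow: a hook passes between the fingers.
- green_lock: The green padlock again; origin at the centre of its underside, same axes.
- station: Lock-out station, fixed: upright yellow steel board 220 mm wide, 286 mm high, on a foot plate reaching 115 mm in front of it; one long hook near its top, a clear tag pocket at the foot (85 mm high), red spare hasps below the hook 85 mm to each side, 14 mm proud. Origin: foot of the board's front face, below the hook; own -x points out of the board along the hook, y along the board, z up.
- hook (a point): Root of the hook: on its bar's axis at the board's front face, 262 mm above the bench; axes as the station's. The bar, 10 mm thick, runs level along own -x for 115 mm, then turns up. A hung padlock's bow point is 5 mm above the axis. Hung padlocks are 24 mm deep each. Close up: shackles under 42 mm apart, the red one's within 50 mm of the board.
- hook_tip (a point): Centre of the rounded upturned end of the hook, 123 mm out from the board and 12 mm above the bar's axis; its top is 17 mm above the axis.
- screwdriver: Screwdriver with an orange handle, 180 mm long, lying; a bystander. Origin at the centre of its underside.
- spanner: Steel open-ended and ring spanner, 200 mm, lying flat; a bystander. Origin at the centre of its underside.
- brass_lock: Short brass padlock, 85 x 52 x 26 mm, lying on its side (not one of the three); a bystander. Origin at the centre of its underside.
- meter: Yellow and grey test meter, 165 x 80 x 45 mm, lying on its back; a bystander. Origin at the centre of its underside.
- hasp: Red lock-out hasp with a steel loop, 110 x 45 x 8 mm, lying flat; a bystander. Origin at the centre of its underside.
- pliers: Pliers with orange handles, 170 mm long, lying; a bystander. Origin at the centre of its underside.
- battery: Black and yellow power-tool battery, 118 x 74 x 66 mm; a bystander. Origin at the centre of its underside.

How it is judged:
On the way, in this order (a step that is already met when the one before it is completed fails the run):
1. the red padlock hangs by its shackle on the hook, let go, close up to the station board (z of red_bow in the frame of hook between -0.006 and 0.014 m and y of red_bow in the frame of hook between -0.014 and 0.014 m and x of red_bow in the frame of hook between -0.113 and -0.006 m and angle between red_lock's own z axis and vertical below 0.3 rad and contact force between red_lock and station above 0.3 N and contact force between red_lock and the fingers below 0.1 N and x of red_bow in the frame of hook above -0.05 m), for 0.2 s.
2. the blue padlock hangs by its shackle on the hook, let go, close up to the red lock (z of blue_bow in the frame of hook between -0.006 and 0.014 m and y of blue_bow in the frame of hook between -0.014 and 0.014 m and x of blue_bow in the frame of hook between -0.113 and -0.006 m and angle between blue_lock's own z axis and vertical below 0.3 rad and contact force between blue_lock and station above 0.3 N and contact force between blue_lock and the fingers below 0.1 N and distance between blue_bow and red_bow between 0.015 and 0.042 m), for 0.2 s.
3. the green padlock hangs by its shackle on the hook, let go, close up to the blue lock (z of green_bow in the frame of hook between -0.006 and 0.014 m and y of green_bow in the frame of hook between -0.014 and 0.014 m and x of green_bow in the frame of hook between -0.113 and -0.006 m and angle between green_lock's own z axis and vertical below 0.3 rad and contact force between green_lock and station above 0.3 N and contact force between green_lock and the fingers below 0.1 N and distance between green_bow and blue_bow between 0.015 and 0.042 m and distance between green_bow and red_bow above 0.042 m), for 0.2 s.
At the end, for the whole second after the job is handed in: All three hang by their shackles on the hook, let go, still, upright within 0.3 rad, bows 6 to 113 mm out from the board and within 14 mm sideways of the bar. Red's bow within 50 mm of the board, blue's 15 to 42 mm from red's, green's 15 to 42 mm from blue's and over 42 mm from red's (all of step 1 and all of step 2 and all of step 3 and linear speed of each of red_lock, blue_lock, green_lock below 0.05 m/s and angular speed of each of red_lock, blue_lock, green_lock below 0.8 rad/s); the robot touches nothing.
It fails at once if a padlock falls or is knocked over (more than 1.0 rad from upright) (angle between any of red_lock, blue_lock, green_lock's own z axis and vertical above 1 rad).
It fails at once if another tool on the bench is moved by more than 30 mm (distance of any of screwdriver, spanner, brass_lock, meter, hasp, pliers, battery from where it was at the start of the episode above 0.03 m).
It also fails if it takes over 72 s, if anything falls off the work surface, if the arm or the gripper's body presses on something with over 40 N, if the wrist force passes 120 N, or if a joint passes its speed limit or range.

## Working session

There is one attempt and no reset: what is moved stays moved. The work goes in short steps, Python scripts to look and compute and a shell command to move; the robot and the scene stay as the last step left them, time stands still between calls to the robot, and variables do not carry over. Pictures are saved under pics/ and viewed, at most 10 in all, crops included, and the job is handed in when it is done.

```bash
ls; mkdir -p pics
cat > h.py <<'E'
import numpy as np, cv2
from station import status, imaging, job, arm
def look(n):
    im,d=imaging.get_image(n); m=imaging.camera_model(n)
    return im,d,m
def world(m,d):
    R=cv2.Rodrigues(np.array(m['rvec'],float))[0]; t=np.array(m['tvec'],float).ravel()
    v,u=np.mgrid[:d.shape[0],:d.shape[1]]
    c=np.stack([(u-m['cx'])/m['fx']*d,(v-m['cy'])/m['fy']*d,d],-1)
    return (c-t)@R
E
python3 - <<'E'
from h import *
for n in('side','top'):
    im,d,m=look(n); cv2.imwrite(f'pics/{n}0.png',im); np.savez(f'{n}0.npz',im=im,d=d)
    R=cv2.Rodrigues(np.array(m['rvec'],float))[0]; print(n,m['fx'],-R.T@np.array(m['tvec']).ravel(),R[2],(d>0).mean())
print(status.get_obs(),arm.hold_point_z)
E
```

```text
pics
side 378.89859742493496 [ 0.16341977 -0.9416946   0.72045342] [ 0.28605384  0.81316237 -0.50689265] 0.9923299319727891
top 513.9125396825107 [ 0.30632032 -0.05490876  1.82275095] [ 0.11981692  0.01034326 -0.99274212] 0.9961607142857143
{'t': 0.1, 'joints': array([ 1.18837159e+00,  1.24450009e-01,  1.65153843e+00,  4.08037938e-06,
        1.36749616e+00, -8.25732945e-02]), 'joint_vel': array([ 0.00083305, -0.000441  , -0.00290554,  0.00089063, -0.0010517 ,
       -0.00074769]), 'tau': array([ 1.15253788e-04, -4.24934006e+01, -3.66651857e+01, -5.35108802e-05,
        3.93833587e-03, -1.09460157e-05]), 'tcp_pos': array([0.19179989, 0.62048166, 0.2301688 ]), 'tool_rot': array([-4.69178399e-01, -3.10591443e+00,  2.89005230e-03]), 'contact_force': array([0.09121501, 0.34292634, 0.17487574]), 'moment': array([-0.03026561,  0.02004227,  0.09816791]), 'gripper_force': 0.0, 'gripper_width': 1.0014987540400724} 0.0187
```

View pics/side0.png

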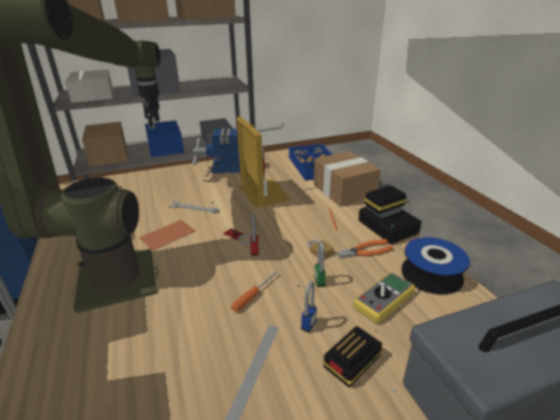

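View pics/top0.png

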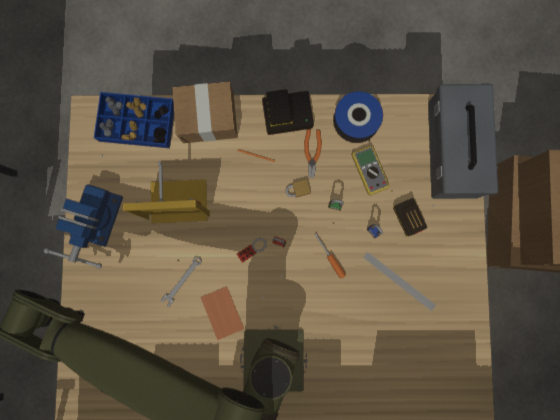

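The side view shows the red lock at (254,240), blue at (309,317), green at (321,270) and the hook near (270,127). In the top view, red is at (247,253), blue (375,230), green (336,204), and the hook runs from (162,200) to (160,163), pointing away from the robot.

```bash
cat >> h.py <<'E'
HUE={'red':[(0,8),(172,180)],'blue':[(105,125)],'green':[(62,88)]}
def mask(im,c):
    h=cv2.cvtColor(im,cv2.COLOR_BGR2HSV); m=np.zeros(h.shape[:2],bool)
    for a,b in HUE[c]: m|=(h[...,0]>=a)&(h[...,0]<=b)
    return m&(h[...,1]>110)&(h[...,2]>30)
E
python3 - <<'E'
from h import *
for n,rois in(('top',dict(red=(235,240,275,266),blue=(360,200,388,240),green=(325,175,348,214))),('side',dict(red=(243,212,266,260),blue=(298,280,322,335),green=(310,240,332,290)))):
    z=np.load(n+'0.npz'); im,d=z['im'],z['d']; W=world(imaging.camera_model(n),d)
    for c,(a,b,e,f) in rois.items():
        k=np.zeros(d.shape,bool);k[b:f,a:e]=1
        P=W[mask(im,c)&k&(d>0)]; P=P[(P[:,2]>.01)&(P[:,2]<.16)]
        if n=='top': Q=P[np.abs(P[:,2]-.052)<.006]
        else: Q=P
        r=cv2.minAreaRect(Q[:,:2].astype(np.float32)) if len(Q)>4 else 0
        S=W[k&(d>0)&(W[...,2]>.075)&(W[...,2]<.15)]
        print(n,c,len(P),len(Q),'zr',np.percentile(P[:,2],[2,50,98]).round(3),'top c',np.round(Q.mean(0),3),r)
        if len(S)>4:
            ev,V=np.linalg.eigh(np.cov(S[:,:2].T)); print('  shackle',len(S),S.mean(0).round(3),np.percentile(S[:,2],98).round(3),'yaw',np.degrees(np.arctan2(V[1,1],V[0,1])).round(1),np.sqrt(ev).round(4))
    S=W[(d>0)&(W[...,2]>.25)&(W[...,2]<.30)&(abs(W[...,1]-.3)<.25)&(W[...,0]>.35)&(W[...,0]<.75)]
    print('board/hook pts',len(S),S.min(0).round(3),S.max(0).round(3))
    np.save(n+'S.npy',S)
E
python3 - <<'E'
import cv2
t=cv2.imread('pics/top0.png');s=cv2.imread('pics/side0.png')
import numpy as np
f=lambda im,a,b,e,g:cv2.resize(im[b:g,a:e],(400,300),interpolation=cv2.INTER_CUBIC)
cv2.imwrite('pics/c1.png',np.vstack([np.hstack([f(t,110,150,230,240),f(t,235,195,295,240+0)]) if 0 else np.hstack([f(t,110,150,230,240),f(t,230,225,290,270)]),np.hstack([f(s,220,100,300,160),f(t,320,180,400,240)])]))
E
```

```text
top red 49 2 zr [0.01  0.012 0.047] top c [ 0.408 -0.002  0.049] 0
top blue 38 30 zr [0.044 0.051 0.063] top c [ 0.443 -0.348  0.051] ((0.44539588689804077, -0.3490196168422699), (0.0336117222905159, 0.019606946036219597), 38.78398513793945)
  shackle 47 [ 0.445 -0.35   0.122] 0.139 yaw -138.5 [0.0026 0.0131]Traceback (most recent call last):
  File "<stdin>", line 11, in <module>
    return _quantile_unchecked(
        a, q, axis, out, overwrite_input, method, keepdims, weights)
    return _ureduce(a,
                    func=_quantile_ureduce_func,
    ...<5 lines>...
                    overwrite_input=overwrite_input,
                    method=method)
    r = func(a, **kwargs)
    result = _quantile(arr,
                       quantiles=q,
    ...<2 lines>...
                       out=out,
                       weights=wgt)
    slices_having_nans = np.isnan(arr[-1, ...])
                                  ~~~^^^^^^^^^
IndexError: index -1 is out of bounds for axis 0 with size 0
```

View pics/c1.png

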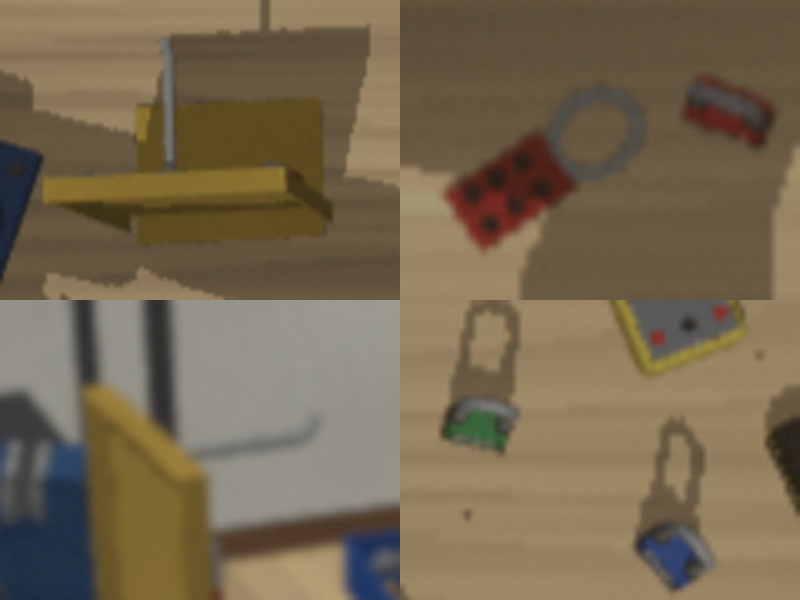

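The crop corrects one thing: in the top view the red padlock is at (279,241), and the object at (247,253) is the hasp. The shackles show as grey bands. The hook bar runs from about (161,201) to (160,162).

Run:
```python
from h import *
Z={n:np.load(n+'0.npz') for n in('top','side')}
Wd={n:world(imaging.camera_model(n),Z[n]['d']) for n in Z}
T=Wd['top']
R={'red':(268,228,292,254),'blue':(362,208,390,242),'green':(325,190,350,216)}
for c,(a,b,e,f) in R.items():
    w=T[b:f,a:e].reshape(-1,3); S=w[(w[:,2]>.1)&(w[:,2]<.16)]
    Bd=w[(w[:,2]>.035)&(w[:,2]<.15)]
    (cx,cy),sz,an=cv2.minAreaRect(S[:,:2].astype(np.float32))
    ev,V=np.linalg.eigh(np.cov(S[:,:2].T))
    print(c,len(S),S[:,:2].mean(0).round(4),'rect',round(cx,4),round(cy,4),np.round(sz,4),round(an,1),'pca',np.degrees(np.arctan2(V[1,1],V[0,1])).round(1),'ztop',S[:,2].max().round(3),'body',cv2.minAreaRect(Bd[:,:2].astype(np.float32)))
    # side view, points near
    w=Wd['side'].reshape(-1,3); k=(np.hypot(w[:,0]-cx,w[:,1]-cy)<.04)&(w[:,2]>.085)&(w[:,2]<.15); s=w[k]
    if len(s)>5:
        ev,V=np.linalg.eigh(np.cov(s[:,:2].T)); r=cv2.minAreaRect(s[:,:2].astype(np.float32)); print('  side',len(s),s.mean(0).round(4),np.degrees(np.arctan2(V[1,1],V[0,1])).round(1),np.round(r[0],4),np.round(r[1],4))
h=T[155:230,120:225].reshape(-1,3)
b=h[(h[:,2]>.275)&(h[:,2]<.3)]; print('board top',len(b),cv2.minAreaRect(b[:,:2].astype(np.float32)),b[:,2].mean())
x0=b[:,0].max()
for n in Z:
    w=Wd[n].reshape(-1,3)
    k=(w[:,2]>.24)&(w[:,2]<.292)&(w[:,0]>x0+.008)&(w[:,0]<x0+.18)&(w[:,1]>.1)&(w[:,1]<.5)
    s=w[k]; print(n,len(s))
    for lo in np.arange(x0,x0+.16,.02):
        q=s[(s[:,0]>=lo)&(s[:,0]<lo+.02)]
        if len(q): print('  ',round(lo,3),len(q),np.median(q,0).round(4),q[:,0].max().round(3))
```

```text
red 33 [ 0.4085 -0.0206] rect 0.4086 -0.0204 [0.0391 0.0082] 71.8 pca 70.5 ztop 0.145 body ((0.4087526798248291, -0.019954275339841843), (0.04324112460017204, 0.023984752595424652), 70.90180206298828)
  side 68 [ 0.4023 -0.0281  0.1143] 64.7 [ 0.4042 -0.0212] [0.0383 0.0088]
blue 39 [ 0.4458 -0.3492] rect 0.4459 -0.3509 [0.0395 0.0101] 42.8 pca -137.3 ztop 0.143 body ((0.4443686306476593, -0.3498134911060333), (0.043970439583063126, 0.023177724331617355), 38.50053024291992)
  side 145 [ 0.4397 -0.3541  0.1145] -141.0 [ 0.4406 -0.352 ] [0.0402 0.0092]
green 37 [ 0.5368 -0.2167] rect 0.537 -0.2168 [0.0401 0.0096] 79.8 pca 77.7 ztop 0.143 body ((0.5351288914680481, -0.216934472322464), (0.04455935209989548, 0.02176743373274803), 75.11790466308594)
  side 109 [ 0.5316 -0.2223  0.1125] 79.2 [ 0.533  -0.2189] [0.038  0.0093]
board top 552 ((0.5673201680183411, 0.3398281931877136), (0.14881159365177155, 0.2196006178855896), 2.4173507690429688) 0.2852558391565158
top 0
side 0
```

Run:
```python
from h import *
for n in('top','side'):
    w=world(imaging.camera_model(n),np.load(n+'0.npz')['d']).reshape(-1,3)
    w=w[(abs(w[:,0]-.56)<.13)&(abs(w[:,1]-.34)<.15)]
    b=w[(w[:,2]>.282)&(w[:,2]<.292)]
    print(n,'board',len(b),cv2.minAreaRect(b[:,:2].astype(np.float32)))
    for y in (.25,.3,.38,.43): q=b[abs(b[:,1]-y)<.02,0]; print(y,q.min().round(4) if len(q) else'',q.max().round(4) if len(q) else '')
    for lo in np.arange(.50,.68,.015):
        q=w[(w[:,0]>=lo)&(w[:,0]<lo+.015)&(w[:,2]>.22)&(w[:,2]<.282)]
        if len(q): print('  ',round(lo,3),len(q),np.median(q,0).round(4),np.ptp(q[:,1]).round(3),q[:,2].max().round(3),q[:,0].max().round(4))
o=status.get_obs();print(cv2.Rodrigues(o['tool_rot'])[0].round(3))
```

```text
top board 438 ((0.5046389698982239, 0.33733388781547546), (0.023333940654993057, 0.21929867565631866), 2.4130795001983643)
0.25 0.4971 0.5193
0.3 0.4942 0.5164
0.38 0.4911 0.5133
0.43 0.4886 0.5104
   0.5 70 [0.5074 0.2857 0.2799] 0.215 0.282 0.5138
   0.515 41 [0.5201 0.3367 0.2671] 0.208 0.282 0.5293
   0.53 27 [0.535  0.3372 0.2621] 0.102 0.273 0.5437
   0.545 20 [0.5531 0.3395 0.2652] 0.011 0.272 0.5599
   0.56 19 [0.568  0.3408 0.2654] 0.009 0.27 0.5747
   0.575 16 [0.5826 0.3408 0.2651] 0.009 0.271 0.5899
   0.59 13 [0.5972 0.3414 0.2652] 0.008 0.271 0.6032
   0.605 15 [0.6117 0.343  0.2656] 0.009 0.271 0.6185
   0.62 17 [0.6275 0.3426 0.2686] 0.009 0.278 0.6346
   0.635 9 [0.6374 0.3429 0.2753] 0.007 0.28 0.643
side board 148 ((0.4997684359550476, 0.33797675371170044), (0.02449214830994606, 0.227094829082489), 2.86777663230896)
0.25 0.4926 0.5162
0.3 0.4887 0.5111
0.38 0.4866 0.5104
0.43 0.4825 0.5056
   0.5 215 [0.5064 0.3202 0.2433] 0.227 0.282 0.515
   0.515 13 [0.5244 0.2435 0.2281] 0.103 0.269 0.53
   0.53 7 [0.5417 0.3384 0.2636] 0.007 0.267 0.5444
   0.545 12 [0.5534 0.3394 0.2631] 0.013 0.266 0.5597
   0.56 10 [0.5693 0.3399 0.2637] 0.006 0.267 0.5739
   0.575 11 [0.5805 0.3396 0.2636] 0.009 0.266 0.5885
   0.59 10 [0.5982 0.341  0.2629] 0.01 0.267 0.6047
   0.605 9 [0.6105 0.3413 0.2624] 0.009 0.267 0.6171
   0.62 16 [0.6277 0.3431 0.267 ] 0.013 0.279 0.6334
   0.635 2 [0.6381 0.346  0.2741] 0.005 0.277 0.6391
[[-0.955  0.295 -0.001]
 [ 0.295  0.955 -0.002]
 [ 0.    -0.002 -1.   ]]
```

Red is at about (0.407,-0.021), yaw 70°. The hook root is at (0.514,0.337), with the bar at 2.6° and z 0.263. Setting out for red.

```bash
cat >> h.py <<'E'
def go(x,y,z,yaw):
    "shift (tool axes) and rz from measured pose to a tool-down target with tool y at yaw deg"
    o=status.get_obs(); R=cv2.Rodrigues(o['tool_rot'])[0]
    a=np.radians(yaw); G=np.array([[-np.sin(a),np.cos(a),0],[np.cos(a),np.sin(a),0],[0,0,-1]])
    G[:,0]=np.cross(G[:,1],G[:,2])
    print('t',round(o['t'],2),'p',o['tcp_pos'].round(4),'w',round(o['gripper_width'],3),'shift',(R.T@(np.array([x,y,z])-o['tcp_pos'])).round(4),'rot',cv2.Rodrigues(R.T@G)[0].ravel().round(3),'j',o['joints'].round(2),'F',o['contact_force'].round(1))
E
S='[0,0,0,-0.0219,-0.0305,0.0017,-1]'
python3 -m inch "[[0,0,0,-0.0219,-0.0305,0,-1],[0,0,0,-0.0219,-0.0305,0,-1],[0,0,0,-0.0219,-0.0305,0,-1],[0,0,0,-0.0219,-0.0305,0,-1],[0,0,0,-0.0219,-0.0305,0,-1],[0,0,0,-0.0219,-0.0305,0,-1],[0,0,0,-0.0219,-0.0305,0,-1],[0,0,0,-0.0219,-0.0305,0,-1]]"
python3 -m inch "[[0,0,0,-0.0219,-0.0305,0,-1],[0,0,0,-0.0219,-0.0305,0,-1],[0,0,0,-0.0219,-0.0305,0,-1],[0,0,0,-0.0219,-0.0305,0,-1],[0,0,0,-0.0219,-0.0305,0,-1],[0,0,0,-0.0219,-0.0305,0,-1],[0,0,0,-0.0219,-0.0305,0,-1],[0,0,0,-0.0219,-0.0305,0,-1]]"
python3 -c "
from h import *
go(.407,-.0208,.20,70.5)"
```

```text
t: 0.77
tcp_pos: [0.2872, 0.3343, 0.2308]
tool_rot: [-0.468, -3.106, 0.001]
contact_force: [0.6, 0.2, -0.2]
gripper_width: 0.997
gripper_force: 0.0
t: 1.43
tcp_pos: [0.3825, 0.0494, 0.2311]
tool_rot: [0.469, 3.106, 0.0]
contact_force: [0.2, 0.3, 0.6]
gripper_width: 0.997
gripper_force: 0.0
t 1.43 p [0.3825 0.0494 0.2311] w 0.997 shift [-0.0441 -0.0599  0.0311] rot [0.   0.   0.04] j [-0.01 -0.51  2.2   0.    1.46 -1.28] F [0.2 0.3 0.6]
```

```bash
python3 -m inch "[[0,0,0.02,-0.022,-0.03,0.015,-1],[0,0,0.02,-0.022,-0.03,0.016,-1],[0,0,0,0,0,0,-1]]"
python3 - <<'E'
from h import *
go(.407,-.0208,.088,70.5)
for n in('side','top'):
    im,d,m=look(n); W=world(m,d).reshape(-1,3); C=im.reshape(-1,3)
    k=(np.hypot(W[:,0]-.407,W[:,1]+.021)<.04)&(W[:,2]>.08)&(W[:,2]<.15); s=W[k]
    print(n,len(s),s.mean(0).round(4) if len(s) else '')
    if n=='side': cv2.imwrite('pics/s1.png',cv2.resize(im[150:300,170:370],(800,600)))
E
```

```text
t: 1.68
tcp_pos: [0.4053, -0.024, 0.197]
tool_rot: [-0.543, -3.089, 0.003]
contact_force: [-0.9, 0.8, -0.8]
gripper_width: 1.0
gripper_force: 0.0
t 1.68 p [ 0.4053 -0.024   0.197 ] w 1.0 shift [-0.001   0.0039  0.1089] rot [-0.003 -0.004 -0.007] j [-0.19 -0.43  2.2  -0.    1.38 -1.41] F [-0.9  0.8 -0.8]
side 77 [ 0.4025 -0.028   0.1109]
top 0
```

View pics/s1.png

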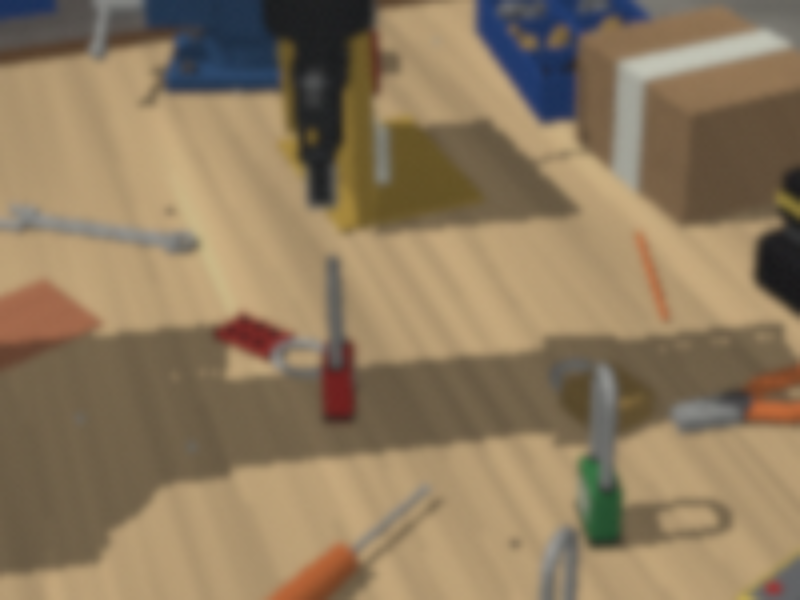

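The fingers at crop (320,190) stand over the red shackle at (333,260), so I'm lowering and gripping.

```bash
python3 -m inch "[[0,0,-0.007,-0.001,0.004,0.02,-1],[0,0,0,0,0,0.03,-1],[0,0,0,0,0,0.03,-1],[0,0,0,0,0,0.029,-1],[0,0,0,0,0,0,-1],[0,0,0,0,0,0,1],[0,0,0,0,0,0,1],[0,0,0,0,0,0,1]]"
python3 -m inch "[[0,0,0,0,0,0,1],[0,0,0,0,0,0,1],[0,0,0,0,0,0,1],[0,0,0,0,0,0,1]]"
python3 -c "
from h import *
go(.407,-.0208,.088,70.5)"
```

```text
t: 2.45
tcp_pos: [0.4104, -0.0156, 0.094]
tool_rot: [0.518, 3.094, 0.0]
contact_force: [0.0, 0.1, -0.5]
gripper_width: 0.602
gripper_force: 0.0
t: 2.78
tcp_pos: [0.4105, -0.0164, 0.0942]
tool_rot: [0.52, 3.093, -0.001]
contact_force: [-1.4, -0.9, 6.3]
gripper_width: 0.46
gripper_force: 59.8
t 2.78 p [ 0.4105 -0.0164  0.0942] w 0.46 shift [ 0.0019 -0.0053  0.0062] rot [0.    0.005 0.008] j [-0.17 -0.31  2.29 -0.    1.15 -1.41] F [-1.4 -0.9  6.3]
```

```bash
python3 -m inch "[[0,0,0,0,0,-0.03,1],[0,0,0,0,0,-0.04,1],[0,0,0,0,0,-0.04,1],[0,0,0,0,0,-0.04,1],[0,0,0,0,0,-0.03,1],[0,0,0,0,0,0,1]]"
python3 - <<'E'
from h import *
go(.70,.20,.272,92.6)
W=world(imaging.camera_model('top'),np.load('top0.npz')['d']).reshape(-1,3)
k=(W[:,0]>.62)&(W[:,0]<.85)&(W[:,1]>.05)&(W[:,1]<.6)&(W[:,2]>.05)
print(W[k].min(0),W[k].max(0))
E
```

```text
t: 3.28
tcp_pos: [0.4117, -0.0163, 0.2804]
tool_rot: [0.518, 3.083, 0.0]
contact_force: [0.8, -1.1, -2.1]
gripper_width: 0.461
gripper_force: 61.1
t 3.28 p [ 0.4117 -0.0163  0.2804] w 0.461 shift [-0.2016  0.2986  0.0122] rot [-0.     0.015 -0.378] j [-0.17 -0.47  2.09  0.    1.51 -1.41] F [ 0.8 -1.1 -2.1]
[0.62092167 0.13178178 0.05000781] [0.84997458 0.59741808 0.28046879]
```

```bash
python3 -m inch "[[0,0,0,-0.0102,0.0149,0,1],[0,0,0,-0.0202,0.0299,0,1],[0,0,0,-0.0202,0.0299,0,1],[0,0,0,-0.0202,0.0299,0,1],[0,0,0,-0.0202,0.0299,0,1],[0,0,0,-0.0202,0.0299,0,1],[0,0,0,-0.0202,0.0299,0,1],[0,0,0,-0.0202,0.0299,0,1]]"
python3 -m inch "[[0,0,0,-0.0202,0.0299,0,1],[0,0,0,-0.0202,0.0299,0,1],[0,0,-0.07,-0.01,0.015,0,1],[0,0,-0.1,0,0,0,1],[0,0,-0.1,0,0,0,1],[0,0,-0.1,0,0,0,1],[0,0,0,0,0,0,1],[0,0,0,0,0,0,1]]"
python3 - <<'E'
from h import *
go(.69,.343,.272,92.6)
W=world(imaging.camera_model('top'),np.load('top0.npz')['d']).reshape(-1,3)
k=(W[:,0]>.68)&(W[:,0]<.9)&(W[:,1]>.15)&(W[:,1]<.4)&(W[:,2]>.05)
print(W[k].min(0),W[k].max(0))
im,d,m=look('side'); cv2.imwrite('pics/s2.png',cv2.resize(im[60:240,200:440],(800,600)))
W=world(m,d); C=im
k=mask(im,'red')&(W[...,2]>.1)&(np.hypot(W[...,0]-.7,W[...,1]-.2)<.06);s=W[k];print(len(s),s.mean(0) if len(s) else '',s.min(0),s.max(0))
E
```

```text
t: 3.95
tcp_pos: [0.6259, 0.1478, 0.2701]
tool_rot: [-0.52, -3.097, 0.001]
contact_force: [0.1, -1.2, -2.5]
gripper_width: 0.458
gripper_force: 61.2
t: 4.62
tcp_pos: [0.6968, 0.2007, 0.2704]
tool_rot: [0.054, -3.14, 0.0]
contact_force: [-0.6, 0.4, -2.6]
gripper_width: 0.458
gripper_force: 61.3
t 4.62 p [0.6968 0.2007 0.2704] w 0.458 shift [ 0.0019  0.1424 -0.0017] rot [-0.    -0.001 -0.011] j [ 0.21  0.27  1.42  0.    1.46 -1.4 ] F [-0.6  0.4 -2.6]
[0.74948977 0.15001252 0.05005218] [0.89987008 0.39945663 0.1344419 ]
102 [0.68929352 0.18396486 0.20886723] [0.67910941 0.17172692 0.18330959] [0.70440027 0.21351001 0.23197061]
```

View pics/s2.png

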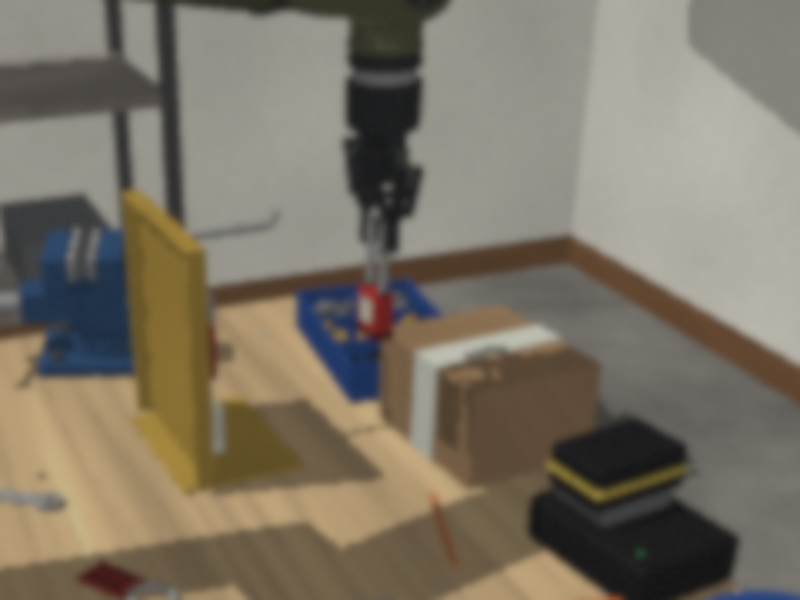

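The red lock hangs upright in the grip at crop (375,310), with the hook at (200–278,235) and its tip clear. Next I move in front of the hook tip.

```bash
python3 -m inch "[[0,0,-0.011,0.0,0.02,0,1],[0,0,0,0,0.03,0,1],[0,0,0,0,0.035,0,1],[0,0,0,0,0.035,0,1],[0,0,0,0,0.0235,0,1],[0,0,0,0,0,0,1],[0,0,0,0,0,0,1]]"
python3 - <<'E'
from h import *
go(.543,.338,.270,92.6)
im,d,m=look('top')
W=world(m,d); s=W[(W[...,2]>.2)&(W[...,2]<.4)&(abs(W[...,0]-.69)<.05)&(abs(W[...,1]-.34)<.06)]
print(len(s))
im,d,m=look('side');W=world(m,d)
k=mask(im,'red')&(W[...,2]>.1)&(np.hypot(W[...,0]-.69,W[...,1]-.34)<.06);s=W[k];print(len(s),s.mean(0) if len(s) else '',s.min(0),s.max(0))
E
```

```text
t: 5.25
tcp_pos: [0.6898, 0.3454, 0.2708]
tool_rot: [0.077, -3.14, 0.001]
contact_force: [-0.6, -0.5, -2.8]
gripper_width: 0.459
gripper_force: 61.4
t 5.25 p [0.6898 0.3454 0.2708] w 0.459 shift [ 0.147  -0.0002  0.0009] rot [-0.001 -0.001  0.004] j [ 0.39  0.37  1.29 -0.    1.48 -1.22] F [-0.6 -0.5 -2.8]
149
77 [0.68183752 0.32664489 0.20789679] [0.6713441  0.31507056 0.18022939] [0.69449909 0.35744254 0.23038516]
```

Aligned with the bar. Threading in along tool +x.

```bash
python3 -m inch "[[0,0,0,0.02,0,0,1],[0,0,0,0.025,0,0,1],[0,0,0,0.03,0,0,1],[0,0,0,0.03,0,0,1],[0,0,0,0.025,0,0,1],[0,0,0,0.017,0,0,1],[0,0,0,0,0,0,1],[0,0,0,0,0,0,1]]"
python3 - <<'E'
from h import *
go(.543,.338,.232,92.6)
im,d,m=look('side');cv2.imwrite('pics/s3.png',cv2.resize(im[80:180,215:335],(720,600)))
W=world(m,d)
k=mask(im,'red')&(W[...,2]>.1)&(np.hypot(W[...,0]-.54,W[...,1]-.34)<.06);s=W[k];print(len(s),s.mean(0) if len(s) else '',s.min(0),s.max(0))
E
```

```text
t: 6.02
tcp_pos: [0.5435, 0.3359, 0.2721]
tool_rot: [-0.073, 3.139, 0.0]
contact_force: [0.7, -0.7, -2.6]
gripper_width: 0.457
gripper_force: 61.4
t 6.02 p [0.5435 0.3359 0.2721] w 0.457 shift [0.0005 0.0021 0.0401] rot [0.    0.001 0.001] j [ 0.47  0.08  1.63 -0.    1.43 -1.15] F [ 0.7 -0.7 -2.6]
4 [0.54737612 0.3136051  0.21218628] [0.5466477  0.31190323 0.20708303] [0.54835781 0.31613522 0.2169525 ]
```

View pics/s3.png

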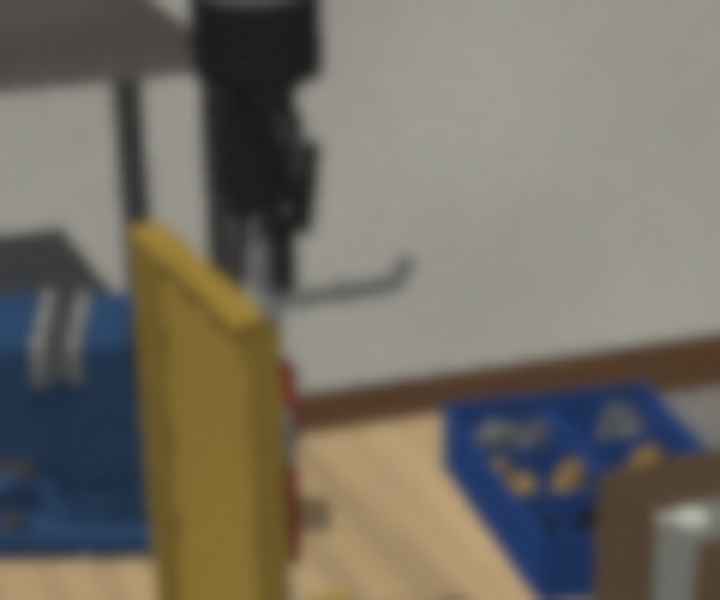

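The bar runs from the fingers at (280,298) to the tip at (405,265), so it is threaded through. Lowering until the bow bears.

```bash
python3 -m inch "[[0,0,0,0,0.002,0.01,1],[0,0,0,0,0,0.01,1],[0,0,0,0,0,0.009,1],[0,0,0,0,0,0.003,1],[0,0,0,0,0,0,1],[0,0,0,0,0,0,1]]"
python3 -c "
from h import *
go(.543,.338,.232,92.6)"
```

```text
t: 6.57
tcp_pos: [0.5435, 0.3389, 0.2384]
tool_rot: [0.075, -3.139, 0.001]
contact_force: [0.0, 0.2, -1.4]
gripper_width: 0.457
gripper_force: 61.4
t 6.57 p [0.5435 0.3389 0.2384] w 0.457 shift [ 0.0005 -0.0009  0.0064] rot [-0.001 -0.001  0.003] j [ 0.47  0.1   1.66 -0.    1.38 -1.15] F [ 0.   0.2 -1.4]
```

```bash
python3 -m inch "[[0,0,0,0,0,0.002,1],[0,0,0,0,0,0,1],[0,0,0,0,0,0,1]]";python3 -m inch "[[0,0,0,0,0,0.002,1],[0,0,0,0,0,0,1],[0,0,0,0,0,0,1]]"
```

```text
t: 6.82
tcp_pos: [0.5436, 0.3392, 0.2377]
tool_rot: [-0.076, 3.14, 0.0]
contact_force: [0.3, 0.4, -2.5]
gripper_width: 0.453
gripper_force: 61.4
t: 7.07
tcp_pos: [0.5434, 0.339, 0.2353]
tool_rot: [0.076, -3.141, 0.0]
contact_force: [-0.8, 0.2, -1.8]
gripper_width: 0.456
gripper_force: 61.4
```

```bash
for i in 1 2 3; do :; done; python3 -m inch "[[0,0,0,0,0,0.002,1],[0,0,0,0,0,0,1],[0,0,0,0,0,0,1]]";python3 -m inch "[[0,0,0,0,0,0.002,1],[0,0,0,0,0,0,1],[0,0,0,0,0,0,1]]"
```

```text
t: 7.32
tcp_pos: [0.5434, 0.339, 0.2331]
tool_rot: [0.076, -3.14, 0.0]
contact_force: [0.3, 0.9, -2.1]
gripper_width: 0.461
gripper_force: 61.4
t: 7.57
tcp_pos: [0.5437, 0.3391, 0.2318]
tool_rot: [-0.076, 3.14, 0.0]
contact_force: [-0.6, -0.7, -0.5]
gripper_width: 0.459
gripper_force: 61.8
```

```bash
python3 -m inch "[[0,0,0,0,0,0.001,1],[0,0,0,0,0,0,1],[0,0,0,0,0,0,0.2],[0,0,0,0,0,0,0],[0,0,0,0,0,0,-0.2],[0,0,0,0,0,0,-0.6],[0,0,0,0,0,0,-1],[0,0,0,0,0,0,-1]]";python3 -m inch "[[0,0,0,0,0,0,-1],[0,0,0,0,0,0,-1],[0,0,0,0,0,-0.01,-1],[0,0,0,0,0,-0.02,-1],[0,0,0,0,0,-0.04,-1],[0,0,0,0,0,-0.04,-1],[0,0,0,0,0,-0.03,-1],[0,0,0,0,0,0,-1]]"
python3 - <<'E'
from h import *
go(.4425,-.350,.30,41)
im,d,m=look('side');cv2.imwrite('pics/s4.png',cv2.resize(im[80:180,215:335],(720,600)))
W=world(m,d)
k=mask(im,'red')&(W[...,2]>.1)&(np.hypot(W[...,0]-.54,W[...,1]-.34)<.06);s=W[k];print(len(s),s.mean(0) if len(s) else '',s.min(0),s.max(0))
im,d,m=look('top');W=world(m,d)
s=W[(W[...,2]>.24)&(W[...,2]<.29)&(W[...,0]>.52)&(W[...,0]<.66)&(abs(W[...,1]-.34)<.03)]
for lo in np.arange(.52,.65,.01):
    q=s[(s[:,0]>=lo)&(s[:,0]<lo+.01)]
    if len(q): print(round(lo,3),len(q),np.median(q,0).round(3),np.ptp(q[:,1]).round(3),q[:,2].max().round(3))
E
```

```text
t: 8.23
tcp_pos: [0.5434, 0.339, 0.2298]
tool_rot: [0.076, -3.14, 0.0]
contact_force: [-0.3, 0.7, 0.5]
gripper_width: 0.986
gripper_force: 0.0
t: 8.9
tcp_pos: [0.5455, 0.3401, 0.3814]
tool_rot: [-0.075, 3.127, 0.011]
contact_force: [0.0, -0.7, 1.5]
gripper_width: 1.002
gripper_force: 0.0
t 8.9 p [0.5455 0.3401 0.3814] w 1.002 shift [ 0.1373 -0.6848  0.0751] rot [0.012 0.01  0.903] j [ 0.47  0.05  1.48 -0.    1.59 -1.15] F [ 0.  -0.7  1.5]Traceback (most recent call last):
  File "<stdin>", line 5, in <module>
    return umr_minimum(a, axis, None, out, keepdims, initial, where)
ValueError: zero-size array to reduction operation minimum which has no identity
```

View pics/s4.png

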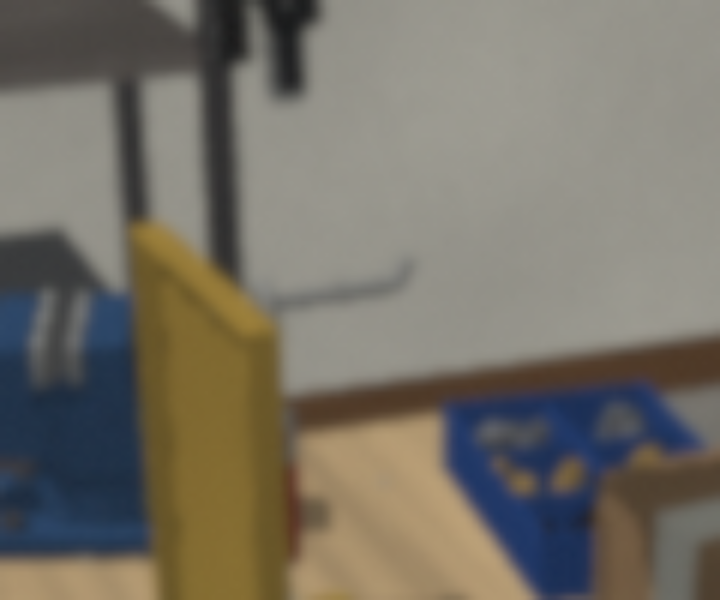

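The station looks undisturbed, and the red lock's body is hidden behind the board from here. I'll check it from the top camera on the way to blue.

```bash
python3 -m inch "[[0,0,0,0.005,-0.025,0,-1],[0,0,0,0.0076,-0.038,0,-1],[0,0,0,0.0076,-0.038,0,-1],[0,0,0,0.0076,-0.038,0,-1],[0,0,0,0.0076,-0.038,0.005,-1],[0,0,0,0.0076,-0.038,0.005,-1],[0,0,0,0.0076,-0.038,0.005,-1],[0,0,0,0.0076,-0.038,0.005,-1]]"
python3 -m inch "[[0,0,0,0.0076,-0.038,0.01,-1],[0,0,0,0.0076,-0.038,0.01,-1],[0,0,0,0.0076,-0.038,0.01,-1],[0,0,0,0.0076,-0.038,0.01,-1],[0,0,0,0.0076,-0.038,0.01,-1],[0,0,0,0.0076,-0.038,0.01,-1],[0,0,0,0.0076,-0.038,0.01,-1],[0,0,0,0.0076,-0.038,0,-1]]"
python3 -m inch "[[0,0,0.11,0,0,0,-1],[0,0,0.11,0,0,0,-1],[0,0,0.11,0,0,0,-1],[0,0,0.11,0,0,0,-1],[0,0,0.11,0,0,0,-1],[0,0,0.11,0,0,0,-1],[0,0,0.11,0,0,0,-1],[0,0,0.11,0,0,0,-1]]"
python3 - <<'E'
from h import *
go(.4435,-.3505,.20,41)
im,d,m=look('top');W=world(m,d)
s=W[(W[...,2]>.24)&(W[...,2]<.282)&(W[...,0]>.518)&(W[...,0]<.66)&(abs(W[...,1]-.34)<.03)]
for lo in np.arange(.51,.65,.01):
    q=s[(s[:,0]>=lo)&(s[:,0]<lo+.01)]
    if len(q): print(round(lo,3),len(q),np.median(q,0).round(3),np.ptp(q[:,1]).round(3),q[:,2].max().round(3))
cv2.imwrite('pics/t5.png',np.hstack([cv2.resize(im[150:240,110:230],(400,300),interpolation=cv2.INTER_CUBIC),cv2.resize(im[180:270,320:440],(400,300),interpolation=cv2.INTER_CUBIC)]))
E
```

```text
t: 9.62
tcp_pos: [0.4983, 0.044, 0.3492]
tool_rot: [0.076, -3.139, -0.0]
contact_force: [0.3, -0.9, 0.0]
gripper_width: 1.001
gripper_force: 0.0
t: 10.28
tcp_pos: [0.4513, -0.2619, 0.2768]
tool_rot: [0.075, -3.137, -0.005]
contact_force: [1.2, -0.3, -0.2]
gripper_width: 0.997
gripper_force: 0.0
t: 10.95
tcp_pos: [0.4528, -0.2607, 0.2792]
tool_rot: [-1.276, -2.869, -0.001]
contact_force: [0.5, -0.8, -0.4]
gripper_width: 0.999
gripper_force: 0.0
t 10.95 p [ 0.4528 -0.2607  0.2792] w 0.999 shift [-0.0606 -0.067   0.0791] rot [-0.    -0.002  0.018] j [-0.63 -0.19  1.87  0.    1.46 -1.36] F [ 0.5 -0.8 -0.4]
0.52 11 [0.525 0.338 0.264] 0.01 0.272
0.53 23 [0.538 0.34  0.265] 0.033 0.276
0.54 35 [0.543 0.335 0.268] 0.038 0.278
0.55 13 [0.556 0.34  0.267] 0.011 0.271
0.56 11 [0.565 0.341 0.264] 0.009 0.27
0.57 13 [0.574 0.34  0.267] 0.008 0.272
0.58 12 [0.586 0.342 0.266] 0.008 0.27
0.59 9 [0.596 0.342 0.266] 0.007 0.269
0.6 8 [0.606 0.342 0.268] 0.006 0.269
0.61 9 [0.615 0.343 0.266] 0.007 0.267
0.62 9 [0.624 0.343 0.266] 0.008 0.273
0.63 13 [0.633 0.343 0.271] 0.01 0.279
0.64 1 [0.641 0.346 0.278] 0.0 0.278
```

View pics/t5.png

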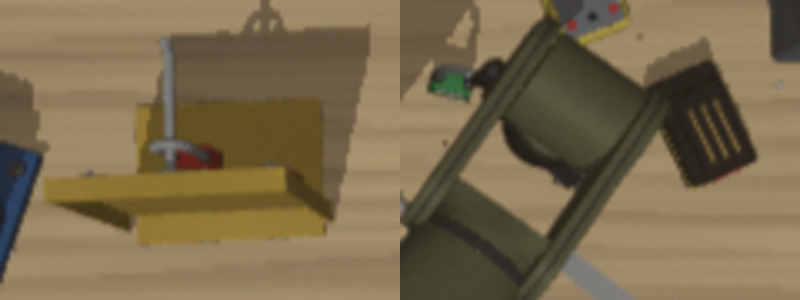

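The red lock hangs on the hook with its shackle at crop (180,150), about 27 mm from the board. On to blue.

```bash
python3 -m inch "[[0,0,0.018,-0.02,-0.022,0.02,-1],[0,0,0,-0.02,-0.022,0.025,-1],[0,0,0,-0.0206,-0.023,0.025,-1],[0,0,0,0,0,0,-1],[0,0,0,0,0,0,-1],[0,0,0,0,0,0,-1]]"
python3 - <<'E'
from h import *
go(.4435,-.3505,.090,41)
im,d,m=look('side');W=world(m,d).reshape(-1,3)
k=(np.hypot(W[:,0]-.443,W[:,1]+.35)<.04)&(W[:,2]>.085)&(W[:,2]<.15); s=W[k]; print(len(s),s.mean(0))
E
```

```text
t: 11.5
tcp_pos: [0.4434, -0.3506, 0.21]
tool_rot: [-1.293, -2.862, -0.001]
contact_force: [0.9, 0.1, 0.1]
gripper_width: 1.001
gripper_force: 0.0
t 11.5 p [ 0.4434 -0.3506  0.21  ] w 1.001 shift [-2.0e-04  1.0e-04  1.2e-01] rot [ 0.    -0.001  0.006] j [-0.76 -0.05  1.86  0.    1.33 -1.49] F [0.9 0.1 0.1]
146 [ 0.43970131 -0.35407571  0.11421356]
```

```bash
python3 -m inch "[[0,0,0,0,0,0.02,-1],[0,0,0,0,0,0.035,-1],[0,0,0,0,0,0.035,-1],[0,0,0,0,0,0.03,-1],[0,0,0,0,0,0,-1],[0,0,0,0,0,0,-1],[0,0,0,0,0,0,1],[0,0,0,0,0,0,1]]"
python3 -m inch "[[0,0,0,0,0,0,1],[0,0,0,0,0,0,1],[0,0,0,0,0,0,1],[0,0,0,0,0,0,1],[0,0,0,0,0,0,1]]"
python3 -m inch "[[0,0,0,0,0,-0.02,1],[0,0,0,0,0,-0.04,1],[0,0,0,0,0,-0.04,1],[0,0,0,0,0,-0.04,1],[0,0,0,0,0,-0.04,1],[0,0,0,0,0,-0.01,1],[0,0,0,0,0,0,1]]"
python3 -c "
from h import *
go(.70,.20,.274,92.6)"
```

```text
t: 12.22
tcp_pos: [0.4454, -0.3522, 0.094]
tool_rot: [1.292, 2.858, -0.003]
contact_force: [1.0, -0.7, 0.1]
gripper_width: 0.748
gripper_force: 0.0
t: 12.63
tcp_pos: [0.4448, -0.3522, 0.0931]
tool_rot: [1.294, 2.858, -0.002]
contact_force: [-0.9, -1.0, 6.6]
gripper_width: 0.461
gripper_force: 59.8
t: 13.22
tcp_pos: [0.445, -0.3522, 0.2857]
tool_rot: [1.292, 2.854, -0.005]
contact_force: [-0.3, -0.9, -2.5]
gripper_width: 0.457
gripper_force: 61.0
t 13.22 p [ 0.445  -0.3522  0.2857] w 0.457 shift [0.2466 0.5561 0.0099] rot [-0.003  0.009 -0.895] j [-0.76 -0.09  1.78  0.    1.45 -1.49] F [-0.3 -0.9 -2.5]
```

```bash
python3 -m inch "[[0,0,0,0.009,0.0205,0,1],[0,0,0,0.0154,0.0348,0,1],[0,0,0,0.0154,0.0348,0,1],[0,0,0,0.0154,0.0348,0,1],[0,0,0,0.0154,0.0348,0,1],[0,0,0,0.0154,0.0348,0,1],[0,0,0,0.0154,0.0348,0,1],[0,0,0,0.0154,0.0348,0,1]]"
python3 -m inch "[[0,0,0,0.0154,0.0348,0,1],[0,0,0,0.0154,0.0348,0,1],[0,0,0,0.0154,0.0348,0,1],[0,0,0,0.0154,0.0348,0,1],[0,0,0,0.0154,0.0348,0,1],[0,0,0,0.0154,0.0348,0,1],[0,0,0,0.0154,0.0348,0,1],[0,0,0,0.0154,0.0348,0,1]]"
python3 -m inch "[[0,0,-0.112,0.003,0.007,0,1],[0,0,-0.112,0,0,0,1],[0,0,-0.112,0,0,0,1],[0,0,-0.112,0,0,0,1],[0,0,-0.112,0,0,0,1],[0,0,-0.112,0,0,0,1],[0,0,-0.112,0,0,0,1],[0,0,-0.112,0,0,0,1]]"
python3 - <<'E'
from h import *
go(.69,.345,.272,92.6)
im,d,m=look('side');W=world(m,d)
p=status.get_obs()['tcp_pos']
k=mask(im,'blue')&(W[...,2]>.1)&(np.hypot(W[...,0]-p[0],W[...,1]-p[1])<.06);s=W[k];print(len(s),s.mean(0),s.min(0),s.max(0))
E
```

```text
t: 13.88
tcp_pos: [0.5639, -0.0866, 0.2765]
tool_rot: [-1.293, -2.857, 0.002]
contact_force: [1.3, -0.7, -2.7]
gripper_width: 0.458
gripper_force: 61.1
t: 14.55
tcp_pos: [0.6917, 0.1892, 0.2757]
tool_rot: [-1.293, -2.858, 0.006]
contact_force: [0.5, 0.0, -1.6]
gripper_width: 0.454
gripper_force: 61.1
t: 15.22
tcp_pos: [0.6945, 0.1942, 0.2756]
tool_rot: [0.081, -3.134, 0.002]
contact_force: [-0.2, 0.3, -2.6]
gripper_width: 0.459
gripper_force: 61.5
t 15.22 p [0.6945 0.1942 0.2756] w 0.459 shift [-0.0033  0.1509  0.0034] rot [-0.001 -0.006  0.006] j [ 0.2   0.26  1.42  0.    1.47 -1.42] F [-0.2  0.3 -2.6]
87 [0.687395   0.17969965 0.21419723] [0.6757713  0.16754337 0.18416314] [0.70268534 0.21274794 0.23742662]
```

```bash
python3 -m inch "[[0,0,0.006,-0.001,0.02,0,1],[0,0,0,-0.001,0.035,0.001,1],[0,0,0,-0.001,0.035,0.001,1],[0,0,0,0,0.035,0.001,1],[0,0,0,0,0.026,0,1],[0,0,0,0,0,0,1],[0,0,0,0,0,0,1]]"
python3 -c "
from h import *
go(.5745,.3395,.272,92.6)"
```

```text
t: 15.85
tcp_pos: [0.6912, 0.3467, 0.2733]
tool_rot: [0.064, -3.136, 0.003]
contact_force: [-0.7, -0.2, -2.0]
gripper_width: 0.458
gripper_force: 61.7
t 15.85 p [0.6912 0.3467 0.2733] w 0.458 shift [ 0.1169 -0.0024  0.0019] rot [-0.002 -0.005 -0.004] j [ 0.4   0.38  1.28 -0.    1.49 -1.22] F [-0.7 -0.2 -2. ]
```

```bash
python3 -m inch "[[0,0,-0.004,0.02,-0.001,0,1],[0,0,0,0.025,-0.001,0,1],[0,0,0,0.025,0,0,1],[0,0,0,0.025,0,0,1],[0,0,0,0.016,0,0,1],[0,0,0,0.006,0,0,1],[0,0,0,0,0,0,1],[0,0,0,0,0,0,1]]"
python3 -c "
from h import *
go(.5745,.3395,.232,92.6)"
```

```text
t: 16.52
tcp_pos: [0.5763, 0.3376, 0.2768]
tool_rot: [-0.067, 3.141, -0.001]
contact_force: [-0.3, 0.2, -2.8]
gripper_width: 0.453
gripper_force: 61.7
t 16.52 p [0.5763 0.3376 0.2768] w 0.453 shift [0.0017 0.002  0.0448] rot [-0.    -0.    -0.003] j [ 0.45  0.14  1.56 -0.    1.45 -1.16] F [-0.3  0.2 -2.8]
```

```bash
python3 -m inch "[[0,0,0,0.001,0.002,0.01,1],[0,0,0,0,0,0.012,1],[0,0,0,0,0,0.012,1],[0,0,0,0,0,0.006,1],[0,0,0,0,0,0.002,1],[0,0,0,0,0,0.002,1],[0,0,0,0,0,0,1],[0,0,0,0,0,0,1]]"
```

```text
t: 17.18
tcp_pos: [0.575, 0.3404, 0.2338]
tool_rot: [-0.069, 3.14, 0.0]
contact_force: [-0.5, 0.2, -1.9]
gripper_width: 0.456
gripper_force: 61.8
```

```bash
python3 -m inch "[[0,0,0,0,0,0.002,1],[0,0,0,0,0,0,1],[0,0,0,0,0,0.001,1],[0,0,0,0,0,0,1],[0,0,0,0,0,0,1]]"
```

```text
t: 17.6
tcp_pos: [0.5751, 0.3404, 0.2312]
tool_rot: [-0.069, 3.14, 0.001]
contact_force: [-0.3, -0.1, -0.2]
gripper_width: 0.459
gripper_force: 61.8
```

```bash
python3 -m inch "[[0,0,0,0,0,0.001,1],[0,0,0,0,0,0,1],[0,0,0,0,0,0,0.2],[0,0,0,0,0,0,0],[0,0,0,0,0,0,-0.2],[0,0,0,0,0,0,-0.6],[0,0,0,0,0,0,-1],[0,0,0,0,0,0,-1]]";python3 -m inch "[[0,0,0,0,0,0,-1],[0,0,0,0,0,0,-1],[0,0,0,0,0,-0.01,-1],[0,0,0,0,0,-0.02,-1],[0,0,0,0,0,-0.04,-1],[0,0,0,0,0,-0.04,-1],[0,0,0,0,0,-0.03,-1],[0,0,0,0,0,0,-1]]"
python3 - <<'E'
from h import *
go(.535,-.2175,.25,77)
im,d,m=look('side');W=world(m,d)
for c in('red','blue'):
    k=mask(im,c)&(W[...,2]>.11)&(W[...,2]<.21)&(W[...,0]>.51)&(W[...,0]<.65)&(abs(W[...,1]-.33)<.04);s=W[k];print(c,len(s),s.mean(0) if len(s) else '',s[:,2].min() if len(s) else '')
E
```

```text
t: 18.27
tcp_pos: [0.5747, 0.3403, 0.2288]
tool_rot: [0.069, -3.14, 0.0]
contact_force: [-0.1, 0.6, 0.1]
gripper_width: 0.989
gripper_force: 0.0
t: 18.93
tcp_pos: [0.5768, 0.3413, 0.3807]
tool_rot: [-0.069, 3.126, 0.01]
contact_force: [-0.1, -0.5, 1.3]
gripper_width: 0.998
gripper_force: 0.0
t 18.93 p [0.5768 0.3413 0.3807] w 0.998 shift [ 0.0683 -0.5572  0.1262] rot [0.008 0.014 0.271] j [ 0.45  0.11  1.42  0.    1.6  -1.16] F [-0.1 -0.5  1.3]
red 0  
blue 45 [0.56949232 0.32345062 0.17151057] 0.15089885730457123
```

```bash
python3 -m inch "[[0,0,0,0.003,-0.022,0,-1],[0,0,0,0.0046,-0.037,0,-1],[0,0,0,0.0046,-0.037,0,-1],[0,0,0,0.0046,-0.037,0,-1],[0,0,0,0.0046,-0.037,0.01,-1],[0,0,0,0.0046,-0.037,0.01,-1],[0,0,0,0.0046,-0.037,0.01,-1],[0,0,0,0.0046,-0.037,0.01,-1]]"
python3 -m inch "[[0,0,0,0.0046,-0.037,0.01,-1],[0,0,0,0.0046,-0.037,0.01,-1],[0,0,0,0.0046,-0.037,0.01,-1],[0,0,0.06,0.0046,-0.037,0.01,-1],[0,0,0.07,0.0046,-0.03,0.01,-1],[0,0,0.07,0.0046,-0.03,0.01,-1],[0,0,0.07,0,-0.02,0.01,-1],[0,0,0,0,0,0,-1]]"
python3 - <<'E'
from h import *
go(.535,-.2175,.21,77)
im,d,m=look('top');W=world(m,d)
s=W[(W[...,2]>.24)&(W[...,2]<.282)&(W[...,0]>.518)&(W[...,0]<.66)&(abs(W[...,1]-.34)<.03)]
for lo in np.arange(.52,.65,.005):
    q=s[(s[:,0]>=lo)&(s[:,0]<lo+.005)]
    if len(q): print(round(lo,3),len(q),np.ptp(q[:,1]).round(3),q[:,2].max().round(3))
E
```

```text
t: 19.65
tcp_pos: [0.5511, 0.0564, 0.3279]
tool_rot: [0.07, -3.139, 0.0]
contact_force: [1.2, -0.2, -0.8]
gripper_width: 1.001
gripper_force: 0.0
t: 20.32
tcp_pos: [0.5225, -0.1724, 0.2556]
tool_rot: [-0.363, -3.115, -0.001]
contact_force: [-0.8, -0.5, 0.7]
gripper_width: 1.0
gripper_force: 0.0
t 20.32 p [ 0.5225 -0.1724  0.2556] w 1.0 shift [-0.0228 -0.041   0.0454] rot [-0.    -0.006 -0.005] j [-0.42 -0.11  1.84 -0.    1.41 -1.75] F [-0.8 -0.5  0.7]
0.52 6 0.008 0.27
0.525 6 0.009 0.274
0.53 7 0.011 0.269
0.535 15 0.036 0.274
0.54 22 0.039 0.278
0.545 17 0.037 0.275
0.55 4 0.01 0.268
0.555 7 0.011 0.27
0.56 5 0.008 0.268
0.565 8 0.019 0.271
0.57 25 0.036 0.279
0.575 20 0.037 0.281
0.58 5 0.009 0.269
0.585 5 0.006 0.27
0.59 4 0.008 0.269
0.595 4 0.007 0.272
0.6 4 0.007 0.265
0.605 6 0.008 0.266
0.61 5 0.005 0.272
0.615 4 0.004 0.269
0.62 6 0.007 0.27
0.625 4 0.006 0.273
0.63 7 0.008 0.278
0.635 5 0.009 0.276
0.64 2 0.003 0.276
```

Red is at x≈0.5425 and blue at ≈0.574, a 31 mm spacing. Now green.

```bash
python3 -m inch "[[0,0,0,-0.011,-0.02,0.02,-1],[0,0,0,-0.012,-0.021,0.025,-1],[0,0,0,0,0,0,-1],[0,0,0,0,0,0,-1]]"
python3 -c "
from h import *
go(.535,-.2175,.091,77)"
```

```text
t: 20.7
tcp_pos: [0.5375, -0.214, 0.2124]
tool_rot: [-0.352, -3.118, -0.003]
contact_force: [0.4, -0.1, 0.3]
gripper_width: 0.999
gripper_force: 0.0
t 20.7 p [ 0.5375 -0.214   0.2124] w 0.999 shift [ 0.0011 -0.0042  0.1214] rot [ 0.002 -0.004  0.002] j [-0.47 -0.02  1.83  0.    1.33 -1.82] F [ 0.4 -0.1  0.3]
```

```bash
python3 -m inch "[[0,0,0,0.001,-0.004,0.02,-1],[0,0,0,0,0,0.035,-1],[0,0,0,0,0,0.035,-1],[0,0,0,0,0,0.03,-1],[0,0,0,0,0,0,-1],[0,0,0,0,0,0,-1],[0,0,0,0,0,0,1],[0,0,0,0,0,0,1]]"
python3 -m inch "[[0,0,0,0,0,0,1],[0,0,0,0,0,0,1],[0,0,0,0,0,0,1],[0,0,0,0,0,0,1],[0,0,0,0,0,0,1]]"
python3 -m inch "[[0,0,0,0,0,-0.02,1],[0,0,0,0,0,-0.04,1],[0,0,0,0,0,-0.04,1],[0,0,0,0,0,-0.04,1],[0,0,0,0,0,-0.04,1],[0,0,0,0,0,-0.008,1],[0,0,0,0,0,0,1]]"
python3 -c "
from h import *
go(.70,.20,.274,92.6)"
```

```text
t: 21.37
tcp_pos: [0.5385, -0.2192, 0.0981]
tool_rot: [0.352, 3.116, -0.003]
contact_force: [0.5, -0.2, 0.2]
gripper_width: 0.75
gripper_force: 0.0
t: 21.78
tcp_pos: [0.5379, -0.2192, 0.0972]
tool_rot: [0.354, 3.117, -0.002]
contact_force: [0.0, 1.3, 6.0]
gripper_width: 0.457
gripper_force: 59.7
t: 22.37
tcp_pos: [0.5379, -0.2195, 0.2877]
tool_rot: [0.353, 3.113, -0.005]
contact_force: [-0.2, -0.5, -3.3]
gripper_width: 0.459
gripper_force: 61.0
t 22.37 p [ 0.5379 -0.2195  0.2877] w 0.459 shift [-0.0638  0.4452  0.0132] rot [-0.004  0.009 -0.271] j [-0.48 -0.06  1.75 -0.    1.45 -1.82] F [-0.2 -0.5 -3.3]
```

```bash
python3 -m inch "[[0,0,0,-0.003,0.02,0,1],[0,0,0,-0.0053,0.037,0,1],[0,0,0,-0.0053,0.037,0,1],[0,0,0,-0.0053,0.037,0,1],[0,0,0,-0.0053,0.037,0,1],[0,0,0,-0.0053,0.037,0,1],[0,0,0,-0.0053,0.037,0,1],[0,0,0,-0.0053,0.037,0,1]]"
python3 -m inch "[[0,0,0,-0.0053,0.037,0,1],[0,0,0,-0.0053,0.037,0,1],[0,0,0,-0.0053,0.037,0,1],[0,0,0,-0.005,0.037,0,1],[0,0,-0.09,-0.003,0.02,0,1],[0,0,-0.09,0,0,0,1],[0,0,-0.09,0,0,0,1],[0,0,0,0,0,0,1]]"
python3 - <<'E'
from h import *
go(.69,.345,.276,92.6)
im,d,m=look('side');W=world(m,d)
p=status.get_obs()['tcp_pos']
k=mask(im,'green')&(W[...,2]>.1)&(np.hypot(W[...,0]-p[0],W[...,1]-p[1])<.06);s=W[k];print(len(s),s.mean(0)-p,s.min(0),s.max(0))
E
```

```text
t: 23.03
tcp_pos: [0.6367, 0.0461, 0.2783]
tool_rot: [-0.353, -3.116, 0.001]
contact_force: [0.0, -0.1, -2.5]
gripper_width: 0.455
gripper_force: 61.1
t: 23.7
tcp_pos: [0.6974, 0.2031, 0.2776]
tool_rot: [0.073, -3.134, 0.002]
contact_force: [0.3, 0.1, -2.8]
gripper_width: 0.457
gripper_force: 61.3
t 23.7 p [0.6974 0.2031 0.2776] w 0.457 shift [0.0008 0.1421 0.0015] rot [-0.001 -0.006  0.001] j [ 0.21  0.27  1.4  -0.    1.47 -1.41] F [ 0.3  0.1 -2.8]
50 [-0.00687238 -0.01701891 -0.06506327] [0.67958997 0.17881958 0.19259374] [0.70342252 0.21182413 0.23355604]
```

```bash
python3 -m inch "[[0,0,0,0,0.02,0,1],[0,0,0,0,0.032,0,1],[0,0,0,0,0.035,0,1],[0,0,0,0,0.033,0,1],[0,0,0,0,0.0215,0,1],[0,0,0,0,0,0,1],[0,0,0,0,0,0,1]]"
python3 -c "
from h import *
go(.6055,.341,.276,92.6)"
```

```text
t: 24.33
tcp_pos: [0.6916, 0.3446, 0.28]
tool_rot: [0.069, -3.138, 0.002]
contact_force: [0.3, -1.0, -2.3]
gripper_width: 0.454
gripper_force: 61.5
t 24.33 p [0.6916 0.3446 0.28  ] w 0.454 shift [0.0861 0.0001 0.0043] rot [-0.001 -0.003 -0.001] j [ 0.39  0.37  1.28 -0.    1.5  -1.22] F [ 0.3 -1.  -2.3]
```

```bash
python3 -m inch "[[0,0,0,0.015,0,0,1],[0,0,0,0.02,0.001,0,1],[0,0,0,0.025,0,0,1],[0,0,0,0.02,0,0,1],[0,0,0,0.0065,0,0,1],[0,0,0,0,0,0,1],[0,0,0,0,0,0,1]]"
python3 -c "
from h import *
go(.6055,.341,.235,92.6)"
```

```text
t: 24.92
tcp_pos: [0.6065, 0.3403, 0.2823]
tool_rot: [-0.067, 3.14, -0.0]
contact_force: [0.5, -0.9, -2.5]
gripper_width: 0.455
gripper_force: 61.5
t 24.92 p [0.6065 0.3403 0.2823] w 0.455 shift [0.001  0.0008 0.0473] rot [-0.     0.001 -0.003] j [ 0.43  0.2   1.48 -0.    1.46 -1.18] F [ 0.5 -0.9 -2.5]
```

```bash
python3 -m inch "[[0,0,0,0.001,0.001,0.01,1],[0,0,0,0,0,0.012,1],[0,0,0,0,0,0.012,1],[0,0,0,0,0,0.006,1],[0,0,0,0,0,0.002,1],[0,0,0,0,0,0.002,1],[0,0,0,0,0,0,1],[0,0,0,0,0,0,1]]"; python3 -m inch "[[0,0,0,0,0,0.001,1],[0,0,0,0,0,0,1],[0,0,0,0,0,0,1]]"
```

```text
t: 25.58
tcp_pos: [0.6052, 0.3424, 0.2388]
tool_rot: [-0.07, 3.14, 0.001]
contact_force: [-0.8, 0.3, -2.6]
gripper_width: 0.459
gripper_force: 61.5
t: 25.83
tcp_pos: [0.6051, 0.3423, 0.2379]
tool_rot: [-0.069, 3.14, 0.001]
contact_force: [-0.7, 0.5, -2.4]
gripper_width: 0.45
gripper_force: 61.5
```

```bash
python3 -m inch "[[0,0,0,0,0,0.002,1],[0,0,0,0,0,0,1],[0,0,0,0,0,0,1]]"; python3 -m inch "[[0,0,0,0,0,0.001,1],[0,0,0,0,0,0,1],[0,0,0,0,0,0,1]]"
```

```text
t: 26.08
tcp_pos: [0.605, 0.3422, 0.2354]
tool_rot: [-0.069, 3.141, 0.0]
contact_force: [0.4, -0.2, -2.6]
gripper_width: 0.453
gripper_force: 61.5
t: 26.33
tcp_pos: [0.6051, 0.3423, 0.2351]
tool_rot: [-0.069, 3.14, 0.001]
contact_force: [-0.3, -0.4, 0.6]
gripper_width: 0.455
gripper_force: 61.7
```

Bow bearing; release and withdraw.

```bash
python3 -m inch "[[0,0,0,0,0,0.001,1],[0,0,0,0,0,0,1],[0,0,0,0,0,0,0.2],[0,0,0,0,0,0,0],[0,0,0,0,0,0,-0.2],[0,0,0,0,0,0,-0.6],[0,0,0,0,0,0,-1],[0,0,0,0,0,0,-1]]";python3 -m inch "[[0,0,0,0,0,0,-1],[0,0,0,0,0,0,-1],[0,0,0,0,0,-0.01,-1],[0,0,0,0,0,-0.02,-1],[0,0,0,0,0,-0.04,-1],[0,0,0,0,0,-0.04,-1],[0,0,0,0,0,-0.03,-1],[0,0,0,0,0,0,-1]]"
python3 -m inch "[[0,0,0,0,-0.02,0,-1],[0,0,0,0,-0.035,0,-1],[0,0,0,0,-0.035,0,-1],[0,0,0,0,-0.035,0,-1],[0,0,0,0,-0.035,0,-1],[0,0,0,0,-0.035,0,-1],[0,0,0,0,-0.02,0,-1],[0,0,0,0,0,0,-1]]"
python3 -m inch "[[0,0,0,0,-0.03,0,-1],[0,0,0,0,-0.035,0,-1],[0,0,0,0,-0.035,0,-1],[0,0,0,0,-0.02,0,-1],[0,0,0,0,0,0,-1],[0,0,0,0,0,0,-1]]"
python3 - <<'E'
from h import *
im,d,m=look('top');W=world(m,d);a=cv2.resize(im[150:240,110:230],(400,300),interpolation=cv2.INTER_CUBIC)
s=W[(W[...,2]>.24)&(W[...,2]<.284)&(W[...,0]>.518)&(W[...,0]<.66)&(abs(W[...,1]-.34)<.03)]
for lo in np.arange(.53,.62,.005):
    q=s[(s[:,0]>=lo)&(s[:,0]<lo+.005)]
    if len(q): print(round(lo,3),len(q),np.ptp(q[:,1]).round(3),q[:,2].max().round(3))
im,d,m=look('side');b=cv2.resize(im[90:180,215:335],(400,300),interpolation=cv2.INTER_CUBIC)
cv2.imwrite('pics/end.png',np.hstack([a,b]))
E
```

```text
t: 27.0
tcp_pos: [0.6048, 0.3422, 0.2328]
tool_rot: [0.069, -3.14, 0.0]
contact_force: [-0.0, -0.0, 0.0]
gripper_width: 0.986
gripper_force: 0.0
t: 27.67
tcp_pos: [0.6068, 0.3432, 0.385]
tool_rot: [-0.069, 3.126, 0.01]
contact_force: [-0.1, -0.1, 2.0]
gripper_width: 0.997
gripper_force: 0.0
t: 28.33
tcp_pos: [0.6147, 0.1236, 0.3742]
tool_rot: [-0.062, 3.14, -0.002]
contact_force: [-0.8, 0.5, -0.5]
gripper_width: 0.997
gripper_force: 0.0
t: 28.83
tcp_pos: [0.6198, 0.0074, 0.3737]
tool_rot: [-0.067, 3.14, 0.001]
contact_force: [0.5, 1.3, -0.6]
gripper_width: 1.002
gripper_force: 0.0
0.53 8 0.01 0.271
0.535 17 0.034 0.276
0.54 21 0.036 0.279
0.545 13 0.037 0.275
0.55 6 0.01 0.269
0.555 8 0.01 0.268
0.56 4 0.009 0.265
0.565 8 0.009 0.271
0.57 29 0.037 0.279
0.575 21 0.036 0.281
0.58 3 0.006 0.271
0.585 5 0.007 0.277
0.59 4 0.008 0.265
0.595 10 0.023 0.281
0.6 29 0.036 0.278
0.605 14 0.036 0.279
0.61 4 0.005 0.27
0.615 5 0.007 0.269
```

View pics/end.png

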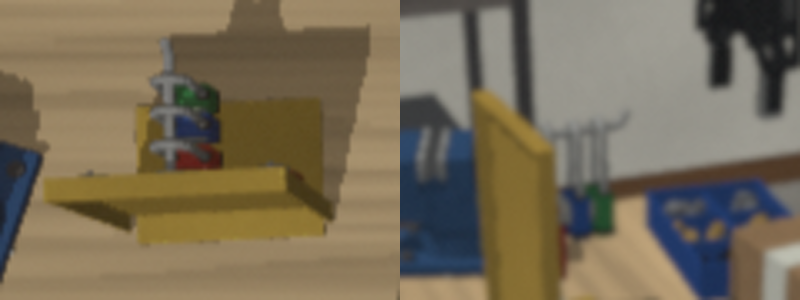

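All three hang upright on the bar at x≈0.542, 0.574 and 0.603 (top crop at (200,155), (195,125) and (195,95)), and the gripper is clear. I'll wait briefly and hand in.

```bash
python3 -m inch "[[0,0,0,0,0,0,-1],[0,0,0,0,0,0,-1],[0,0,0,0,0,0,-1],[0,0,0,0,0,0,-1],[0,0,0,0,0,0,-1],[0,0,0,0,0,0,-1],[0,0,0,0,0,0,-1],[0,0,0,0,0,0,-1]]" >/dev/null; python3 -c "
from station import job
print(job.job_done())"
```

```text
the job is handed in; nothing more can be done
None
```

The job is handed in: red, blue and green hang on the hook in that order, about 30 mm apart with red about 28 mm from the board, and the gripper is clear; the hand-in returned no verdict.

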